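# Find the unbolted hatch of the bench duct and push it open

### The arm

A 7-joint arm with a two-finger parallel gripper is mounted at the origin on the work surface. World frame = base frame: x ahead of the robot, y to its left, z up, the work surface at z = 0. Lengths are in m, angles in rad, forces in N, time in s.
With the tool pointing down it reaches from about 0.4 to 0.85 m from the base axis. Payload 10.4 kg.
Tool frame: the origin (TCP) lies midway between the tips of the shut fingers; the grasp point (between the pads) lies 19 mm behind it; z points along the fingers, y is the line along which they close (so a half turn about z gives the same grasp; the last joint's range is limited). The gripper opens to 87 mm and grips with 3 to 60 N. Pads are 19 mm wide; open, the fingers measure 117 mm over their backs; the gripper's body (75 mm by 190 mm) begins 51 mm behind the grasp point.
Start: joints at [-1.287, 0.332, -0.065, 1.46, 0.022, 1.35, -0.088], TCP at [0.189, 0.596, 0.223] pointing down, gripper open.
Joint ranges: [-2.6, 2.6], [-0.5, 2.12], [-1.47, 1.34], [0.16, 2.42], [-1.27, 4.41], [0.06, 2.06], [-2.6, 2.6]. Speed limits (rad/s): [2.22, 2.22, 2.79, 2.79, 3.14, 3.14, 3.14].

### API

Orientations are given as a 3x3 rotation matrix whose columns are the frame's x, y, z axes.
In Python, from cell import * gives the robot as it stands. The module is installed in compiled form; this text tells all that it offers.
- The arm moves only by the tool step_arm, never from a script. Its argument "moves" is a list of rows, each a list of 3 entries, a list of its own where there are three numbers: the finger opening in m, from 0 to 0.087, then the shift along the tool's x, y, z in m, then the turn about the tool's z in rad. In form: [[fingers, [x, y, z], twist], ...]. A call has 1 to 5 rows; each row shifts and turns the commanded pose from where the row before left it, along the tool's axes as they then stand; what a row does not reach is not made up. A row lasts 1/10 s, in which the tool goes at most 50 mm and 8.59 degrees, less where a joint would pass 70% of its speed; a pose out of reach is approached as far as the arm can. A call is refused whole if a number of a shift passes 0.05 or a number of a turn 0.15, either way. A call with a gripper value outside its range is refused whole. The fingers move at their own pace and stop on an object; "newtons" is the grip in N (left out, the last holds). Time passes only in rows, so rows that do not move let the fingers close. It gives the time, the measured TCP pose, the force, the opening and the grip force at its end, in the units of the state.
- state(): the state, without advancing time (a new reading comes with each control period).
- camera(name): name is "scene" or "top" or "wrist"; returns (picture, depth): 420x560x3 uint8, blue, green, red; 420x560 float32, m along the optical axis (not along the pixel's ray), 0 where there is no reading.
- camera_params(name): a dict with "fx", "fy", "cx", "cy" (pixels), "camera_from_world" (4x4, takes a point from world to camera coordinates). Camera axes: x right, y down, z forward; pixel columns grow to the right and rows downward; lengths in m; the calibration is good to about 2 mm. A picture is of the moment at which its call begins: read the wrist's pose just before it. camera_params takes no time and is no camera call; for the wrist camera it gives the pose at the moment of the call.
- close_job(): hands the job in; it is judged then, once.
The state is a dict: "time": time; "joint_positions": joint angles; "qvel": joint speeds; "tau": joint torques, N m; "ee_pos": TCP position; "ee_rot": TCP orientation; "wrist_force": force on the tool from outside, world axes, zero at the start; "ft_torque": the same for the moment, N m; "grip_width": finger opening in m; "grip_force": force on a finger pad.
Only numpy, scipy, OpenCV 4.12 (cv2) and the standard library are available. Lean on these libraries where they do the work, as an engineer would, in place of code of your own. Each camera call takes 0.05 s, during which the arm holds its last target. There are 200 camera calls.

### The job

One of the four identical hatches in the top of the bench service duct has been unbolted, and nothing shows which. Press lightly on the rubber strips to find the hatch that rocks, without forcing those that will not give, then push that hatch's strip end down into the duct until the hatch stands open at more than 45 degrees, leave it standing like that and draw clear. Use the fingertips, pick nothing up, and leave the glassware and other things where they stand.

Things in the scene. Friction and masses are not known exactly. Their poses are not given: they have to be found in the camera images.
- duct: Grey steel service duct fixed to the bench, a hollow box 200 (x) by 500 (y) by 100 mm high, 94 mm deep inside. Origin at the centre of its underside; +x is its rear, away from the robot. In its flat top, near the front, lie four identical hatches a to d, at y = +195, +75, -75, -195 mm; a strip 88 mm deep behind them carries small items.
- hatch_a (a joint): Tilt of hatch a, rad, about its pivot along the duct's y. 0 = shut, flush with the duct's top. Positive: its front end (rubber strip) goes down into the duct, its rear end rises. A free hatch moves from -0.06 to a stop at 1.15, stiffly (0.1 N m, about 2 N on the strip), and stays where it is left. A bolted one gives about 0.03 per 10 N and springs back.
- hatch_a_press (a point): Where to press hatch a: the middle of the black rubber strip (10 x 50 mm, nearly flush) across its front end, on the top face. It moves with the hatch. The hatch is an aluminium plate 90 mm (duct x) by 80 mm (duct y), 8 mm thick; this point is 10 mm from its front edge and 48 mm in front of its pivot.
- hatch_a_pivot (a point): Point of the duct straight above the pivot of hatch a, level with the duct's top and midway along the pivot (the pivot itself is 4 mm lower). The hatch reaches 58 mm to the front and 32 mm to the rear of it and lies in an opening 84 mm wide. Axes as the duct's.
- hatch_b (a joint): Tilt of hatch b, rad, about its pivot along the duct's y. 0 = shut, flush with the duct's top. Positive: its front end (rubber strip) goes down into the duct, its rear end rises. A free hatch moves from -0.06 to a stop at 1.15, stiffly (0.1 N m, about 2 N on the strip), and stays where it is left. A bolted one gives about 0.03 per 10 N and springs back.
- hatch_b_press (a point): Where to press hatch b: the middle of the black rubber strip (10 x 50 mm, nearly flush) across its front end, on the top face. It moves with the hatch. The hatch is an aluminium plate 90 mm (duct x) by 80 mm (duct y), 8 mm thick; this point is 10 mm from its front edge and 48 mm in front of its pivot.
- hatch_b_pivot (a point): Point of the duct straight above the pivot of hatch b, level with the duct's top and midway along the pivot (the pivot itself is 4 mm lower). The hatch reaches 58 mm to the front and 32 mm to the rear of it and lies in an opening 84 mm wide. Axes as the duct's.
- hatch_c (a joint): Tilt of hatch c, rad, about its pivot along the duct's y. 0 = shut, flush with the duct's top. Positive: its front end (rubber strip) goes down into the duct, its rear end rises. A free hatch moves from -0.06 to a stop at 1.15, stiffly (0.1 N m, about 2 N on the strip), and stays where it is left. A bolted one gives about 0.03 per 10 N and springs back.
- hatch_c_press (a point): Where to press hatch c: the middle of the black rubber strip (10 x 50 mm, nearly flush) across its front end, on the top face. It moves with the hatch. The hatch is an aluminium plate 90 mm (duct x) by 80 mm (duct y), 8 mm thick; this point is 10 mm from its front edge and 48 mm in front of its pivot.
- hatch_c_pivot (a point): Point of the duct straight above the pivot of hatch c, level with the duct's top and midway along the pivot (the pivot itself is 4 mm lower). The hatch reaches 58 mm to the front and 32 mm to the rear of it and lies in an opening 84 mm wide. Axes as the duct's.
- hatch_d (a joint): Tilt of hatch d, rad, about its pivot along the duct's y. 0 = shut, flush with the duct's top. Positive: its front end (rubber strip) goes down into the duct, its rear end rises. A free hatch moves from -0.06 to a stop at 1.15, stiffly (0.1 N m, about 2 N on the strip), and stays where it is left. A bolted one gives about 0.03 per 10 N and springs back.
- hatch_d_press (a point): Where to press hatch d: the middle of the black rubber strip (10 x 50 mm, nearly flush) across its front end, on the top face. It moves with the hatch. The hatch is an aluminium plate 90 mm (duct x) by 80 mm (duct y), 8 mm thick; this point is 10 mm from its front edge and 48 mm in front of its pivot.
- hatch_d_pivot (a point): Point of the duct straight above the pivot of hatch d, level with the duct's top and midway along the pivot (the pivot itself is 4 mm lower). The hatch reaches 58 mm to the front and 32 mm to the rear of it and lies in an opening 84 mm wide. Axes as the duct's.
- weigh: Small glass weighing jar, 30 mm wide, 40 mm high, standing on the duct's top between hatches b and c. Loose, to be left alone. Origin at its underside.
- reagent: Brown glass reagent jar with black cap, 42 mm wide, 70 mm high, on the duct's rear strip. Loose, to be left alone. Origin at its underside.
- stopper: Black rubber stopper, 36 mm wide, 30 mm high, on the duct's rear strip. Loose, to be left alone. Origin at its underside.
- beaker: Glass beaker, 84 mm wide, 110 mm high, on the bench left of the duct. Loose, to be left alone. Origin at its underside.
- dish: Shallow glass dish, 90 mm wide, 30 mm high, on the bench left of the duct, nearer the robot. Loose, to be left alone. Origin at its underside.
- flask: Conical glass flask, 84 mm wide, 130 mm high, on the bench right of the duct. Loose, to be left alone. Origin at its underside.
- spatula: Steel spatula, 180 mm long, lying on the bench right of the duct, nearer the robot. Loose, to be left alone. Origin at its underside.

How it is judged:
By the outcome, as a careful person would: the job done as asked, in the order asked, and still so for the second after the job is handed in, with the robot touching nothing.
It also fails if it takes over 51 s, if anything falls off the work surface, if the arm or the gripper's body presses on something with over 40 N, if the wrist force passes 120 N, or if a joint passes its speed limit or range.

## Working session

There is one attempt and no reset: what is moved stays moved. The work goes in short steps, Python scripts to look and compute and a tool call to move; the robot and the scene stay as the last step left them, time stands still between calls to the robot, and variables do not carry over. Pictures are saved under pics/ and viewed, at most 10 in all, crops included, and the job is handed in when it is done.

Besides the shell and the picture viewer there is one more tool, called after "Emit:" as name(argument=value, ...), one argument or row to a line, values as JSON. step_arm: Moves the arm, as the interface text tells. Its arguments: {"type":"object","properties":{"moves":{"type":"array"},"newtons":{"type":"number"}},"required":["moves"]}

```bash
mkdir -p pics; python3 - <<'E'
from cell import *
import cv2,numpy as np
s=state();print(s['time'],s['ee_pos'],np.round(s['ee_rot'],3).tolist(),s['grip_width'])
for n in('scene','top'):
    p,d=camera(n);cv2.imwrite(f'pics/{n}0.png',p);np.save(f'{n}0.npy',d);q=camera_params(n);print(n,q['fx'],q['cx'],q['cy'],np.round(q['camera_from_world'],3).tolist())
E
```

```text
0.0 [0.18864696 0.59544957 0.22177028] [[-0.953, 0.302, -0.0], [0.302, 0.953, -0.001], [-0.0, -0.001, -1.0]] 0.08716465193206523
scene 406.2625509833897 277.1329567495267 208.81561121913273 [[-0.538, 0.843, -0.016, 0.293], [0.532, 0.324, -0.783, -0.215], [-0.655, -0.429, -0.622, 1.459], [0.0, 0.0, 0.0, 1.0]]
top 458.8467029271224 277.50911694882853 206.28665463924554 [[0.017, -1.0, -0.015, -0.004], [-0.985, -0.014, -0.171, 0.553], [0.171, 0.018, -0.985, 1.498], [0.0, 0.0, 0.0, 1.0]]
```

View pics/top0.png

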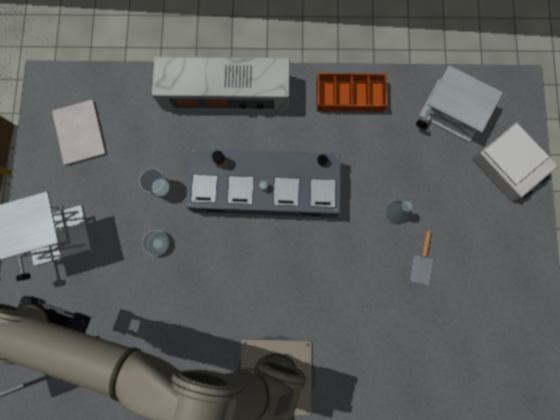

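View pics/scene0.png

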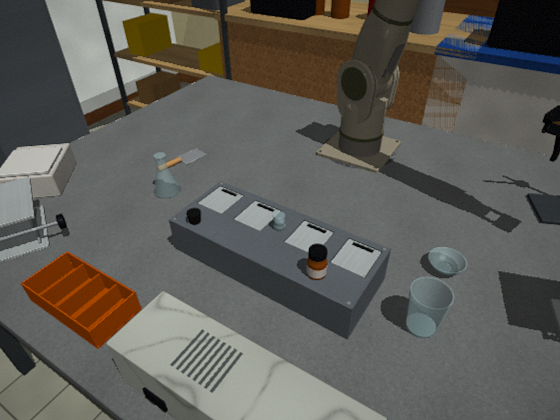

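The top view shows the duct at about (188–340, 150–213). The black strips a to d are near (203,201), (239,200), (285,202) and (322,205), and the weighing jar is at (265,186). In the scene view the same strips are near (369,245), (322,230), (265,206) and (233,191). Next I measure them from both views.

```bash
cat > h.py <<'E'
import numpy as np,cv2
from cell import *
def P(n):
    q=camera_params(n);K=np.array([[q['fx'],0,q['cx']],[0,q['fy'],q['cy']],[0,0,1]]);return K,q['camera_from_world']
def blobs(img,seeds,r=14,thr=None):
    # dark strip inside pale plate: darkness-weighted centroid of the component nearest the seed
    g=cv2.cvtColor(img,cv2.COLOR_BGR2GRAY);out=[]
    for u,v in seeds:
        w=g[v-r:v+r,u-r:u+r]; m=(w<(thr or 40)).astype(np.uint8)
        n,l,s,c=cv2.connectedComponentsWithStats(m)
        ok=[i for i in range(1,n) if s[i,4]>=8]
        i=min(ok,key=lambda i:np.hypot(*(c[i]-r)))
        out.append((c[i][0]+u-r,c[i][1]+v-r,s[i].tolist()))
    return out
def ray(n,uv,z):
    K,T=P(n);d=T[:3,:3].T@np.linalg.solve(K,[uv[0],uv[1],1]);o=-T[:3,:3].T@T[:3,3];return o+d*(z-o[2])/d[2]
def dep(n,uv,D):
    K,T=P(n);z=np.median(D[int(uv[1])-1:int(uv[1])+3,int(uv[0])-1:int(uv[0])+3]);return T[:3,:3].T@(np.linalg.solve(K,[uv[0],uv[1],1])*z-T[:3,3])
def tri(a,b):
    A=[K@T[:3] for K,T in(P('top'),P('scene'))];x=cv2.triangulatePoints(A[0],A[1],np.array(a,float).reshape(2,1),np.array(b,float).reshape(2,1));return (x[:3]/x[3]).ravel()
E
python3 - <<'E'
from h import *
np.set_printoptions(precision=4,suppress=True)
t=cv2.imread('pics/top0.png');s=cv2.imread('pics/scene0.png');D=np.load('top0.npy')
a=blobs(t,[(203,201),(239,200),(285,202),(322,205)],r=10);b=blobs(s,[(369,245),(322,230),(265,206),(233,191)],r=10,thr=45)
for x,y in zip(a,b):
    print(x,y,'tri',tri(x[:2],y[:2]),'plane.1',ray('top',x[:2],.1),ray('scene',y[:2],.1),'dep',dep('top',x[:2],D))
c=np.hstack([cv2.resize(t[140:220,180:350],None,fx=4,fy=4,interpolation=2)]);cv2.imwrite('pics/c0.png',c)
E
```

```text
Traceback (most recent call last):
  File "h.py", line 12, in blobs
    i=min(ok,key=lambda i:np.hypot(*(c[i]-r)))
ValueError: min() iterable argument is empty
```

```bash
sed -i 's/(w<(thr or 40))/(w<int(w.min())+(thr or 25))/' h.py
python3 - <<'E'
from h import *
np.set_printoptions(precision=4,suppress=True)
t=cv2.imread('pics/top0.png');s=cv2.imread('pics/scene0.png');D=np.load('top0.npy')
c=np.vstack([cv2.resize(t[145:220,180:350],None,fx=4,fy=4,interpolation=2),cv2.resize(s[180:255,220:390],None,fx=4,fy=4,interpolation=2)]);cv2.imwrite('pics/c0.png',c)
a=blobs(t,[(203,201),(239,200),(285,202),(322,205)],r=8);b=blobs(s,[(369,245),(322,230),(265,206),(233,191)],r=9,thr=30)
for x,y in zip(a,b):
    print(x,y,'tri',tri(x[:2],y[:2]),'plane.1',ray('top',x[:2],.1),ray('scene',y[:2],.1),'dep',dep('top',x[:2],D))
E
```

```text
(np.float64(203.45833333333334), np.float64(198.45833333333334), [2, 5, 13, 2, 24]) (np.float64(365.6666666666667), np.float64(248.44444444444446), [0, 10, 13, 6, 27]) tri [0.566  0.2491 0.0985] plane.1 [0.5667 0.2463 0.1   ] [0.5659 0.2525 0.1   ] dep [0.5662 0.2457 0.1031]
(np.float64(238.94117647058823), np.float64(199.76470588235293), [3, 7, 13, 2, 17]) (np.float64(318.9230769230769), np.float64(229.26923076923077), [0, 5, 13, 7, 26]) tri [0.5635 0.1308 0.1001] plane.1 [0.564  0.1299 0.1   ] [0.5629 0.1319 0.1   ] dep [0.5637 0.1298 0.1014]
(np.float64(285.5), np.float64(201.5), [2, 7, 14, 2, 26]) (np.float64(264.96153846153845), np.float64(207.15384615384616), [2, 7, 15, 7, 26]) tri [ 0.5606 -0.0232  0.1021] plane.1 [ 0.5603 -0.0222  0.1   ] [ 0.5591 -0.0261  0.1   ] dep [ 0.5601 -0.0222  0.101 ]
(np.float64(321.75), np.float64(202.875), [2, 5, 14, 2, 16]) (np.float64(229.3), np.float64(192.5), [0, 8, 12, 6, 20]) tri [ 0.5577 -0.1408  0.102 ] plane.1 [ 0.5574 -0.1401  0.1   ] [ 0.5561 -0.1438  0.1   ] dep [ 0.5571 -0.14    0.1016]
```

View pics/c0.png

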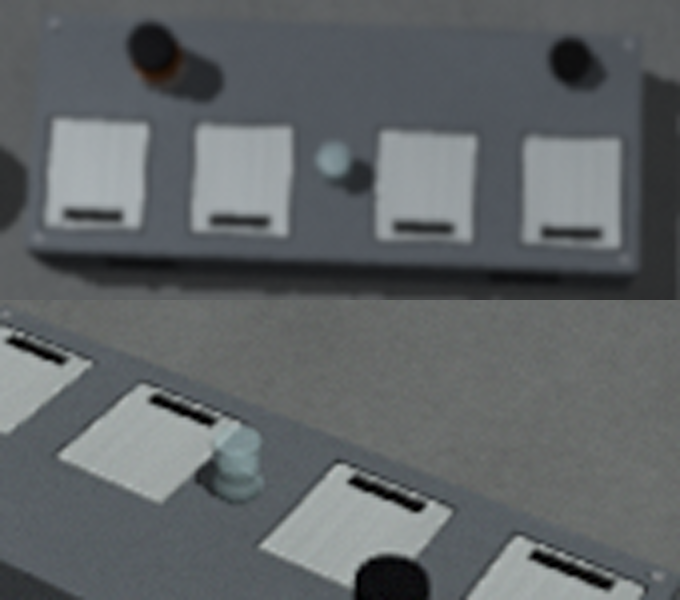

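The crops confirm the four black strips. Their spacing of about 117, 152 and 118 mm and height of about 0.10 m match the text. The duct is yawed by about -0.024 rad. I shut the fingers, square the tool to the duct and go to hatch a.

Emit:
step_arm(
  moves=[
    [0, [0, 0, 0], -0.14],
    [0, [0, 0, 0], -0.14],
    [0, [-0.032, -0.028, 0], 0],
    [0, [-0.032, -0.028, 0], 0],
    [0, [-0.032, -0.028, 0], 0],
  ],
)

```text
time: 0.6
ee_pos: [0.2832, 0.508, 0.2221]
ee_rot: [[-1.0, 0.026, -0.0], [0.026, 1.0, -0.001], [0.0, -0.001, -1.0]]
wrist_force: [0.4, 0.6, 0.4]
grip_width: 0.0551
grip_force: 0.0
```

Emit:
step_arm(
  moves=[
    [0, [-0.032, -0.028, 0], 0],
    [0, [-0.032, -0.028, 0], 0],
    [0, [-0.032, -0.028, 0], 0],
    [0, [-0.032, -0.028, 0], 0],
    [0, [-0.032, -0.028, 0], 0],
  ],
)

```text
time: 1.1
ee_pos: [0.4396, 0.3636, 0.2223]
ee_rot: [[-1.0, 0.027, -0.0], [0.027, 1.0, -0.0], [0.0, -0.0, -1.0]]
wrist_force: [0.9, 0.7, -1.2]
grip_width: 0.0148
grip_force: 0.0
```

```bash
cat >> h.py <<'E'
S={'a':(.5667,.2485),'b':(.5638,.1285),'c':(.5602,-.0215),'d':(.5573,-.1415)}
def go(k,z,dx=0):
    s=state();R=s['ee_rot'];t=np.array([S[k][0]+dx,S[k][1],z]);print(s['time'],np.round(s['ee_pos'],4),'twist',np.round(np.arctan2(R[1,0],-R[0,0]),3),'F',np.round(s['wrist_force'],2),'need',np.round(R.T@(t-s['ee_pos']),4))
E
python3 - <<'E'
from h import *
go('a',.13)
t=cv2.imread('pics/top0.png');D=np.load('top0.npy')
print('weigh',ray('top',(263.3,184.8),.138))
E
```

```text
1.1 [0.4396 0.3636 0.2223] twist 0.027 F [ 0.95  0.7  -1.16] need [-0.1302 -0.1116  0.0923]
weigh [0.60661667 0.04950216 0.138     ]
```

Emit:
step_arm(
  moves=[
    [0, [-0.027, -0.023, 0.012], 0],
    [0, [-0.027, -0.023, 0.018], 0],
    [0, [-0.027, -0.023, 0.02], 0],
    [0, [-0.027, -0.023, 0.02], 0],
    [0, [-0.017, -0.014, 0.015], 0],
  ],
)

```text
time: 1.6
ee_pos: [0.5621, 0.2527, 0.1358]
ee_rot: [[-1.0, 0.029, -0.001], [0.029, 1.0, -0.002], [0.001, -0.002, -1.0]]
wrist_force: [-0.8, -0.2, -0.1]
grip_width: 0.0002
grip_force: 0.0
```

Emit:
step_arm(
  moves=[
    [0, [0, 0, 0], 0],
    [0, [0, 0, 0], 0],
    [0, [0, 0, 0], 0],
  ],
)

```text
time: 1.9
ee_pos: [0.5602, 0.2572, 0.1381]
ee_rot: [[-1.0, 0.025, 0.0], [0.025, 1.0, 0.001], [-0.0, 0.001, -1.0]]
wrist_force: [-0.1, 0.3, 0.3]
grip_width: 0.0008
grip_force: 0.0
```

```bash
python3 - <<'E'
from h import *
go('a',.11)
p,d=camera('wrist');cv2.imwrite('pics/w1.png',p)
E
```

```text
1.9 [0.5602 0.2572 0.1381] twist 0.025 F [-0.12  0.31  0.31] need [-0.0068 -0.0086  0.0281]
```

View pics/w1.png

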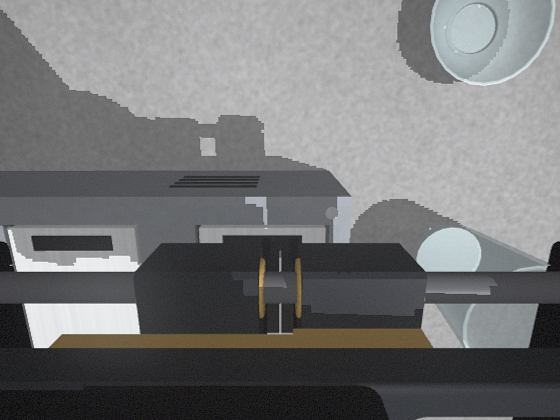

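The wrist view shows the shut fingers at (280,290) over hatch a. The strip is hidden just beneath them, and strip b is at (72,242). The beaker rim at (450,253) is clear. Next comes the light probe.

Emit:
step_arm(
  moves=[
    [0, [-0.0065, -0.0085, 0.01], 0],
    [0, [0, 0, 0.01], 0],
    [0, [0, 0, 0.005], 0],
    [0, [0, 0, 0], 0],
    [0, [0, 0, 0], 0],
  ],
)

```text
time: 2.45
ee_pos: [0.5669, 0.2473, 0.1124]
ee_rot: [[-1.0, 0.027, -0.0], [0.027, 1.0, 0.0], [0.0, 0.0, -1.0]]
wrist_force: [-1.3, 0.3, 0.3]
grip_width: 0.0003
grip_force: 0.0
```

Emit:
step_arm(
  moves=[
    [0, [0, 0, 0.001], 0],
    [0, [0, 0, 0.001], 0],
    [0, [0, 0, 0.001], 0],
    [0, [0, 0, 0], 0],
  ],
)

```text
time: 2.85
ee_pos: [0.567, 0.2471, 0.1094]
ee_rot: [[-1.0, 0.027, -0.0], [0.027, 1.0, 0.0], [0.0, 0.0, -1.0]]
wrist_force: [-0.3, -0.0, -0.1]
grip_width: 0.0007
grip_force: 0.0
```

Emit:
step_arm(
  moves=[
    [0, [0, 0, 0.001], 0],
    [0, [0, 0, 0.001], 0],
    [0, [0, 0, 0.001], 0],
    [0, [0, 0, 0], 0],
  ],
)

```text
time: 3.25
ee_pos: [0.567, 0.247, 0.1064]
ee_rot: [[-1.0, 0.027, -0.0], [0.027, 1.0, -0.0], [0.0, -0.0, -1.0]]
wrist_force: [-0.1, -0.5, -1.0]
grip_width: 0.0006
grip_force: 0.0
```

Emit:
step_arm(
  moves=[
    [0, [0, 0, 0.001], 0],
    [0, [0, 0, 0.001], 0],
    [0, [0, 0, 0.001], 0],
    [0, [0, 0, 0.001], 0],
    [0, [0, 0, 0], 0],
  ],
)

```text
time: 3.75
ee_pos: [0.567, 0.247, 0.1024]
ee_rot: [[-1.0, 0.027, -0.0], [0.027, 1.0, -0.0], [0.0, -0.0, -1.0]]
wrist_force: [0.7, 0.1, 0.7]
grip_width: 0.0002
grip_force: 0.0
```

Emit:
step_arm(
  moves=[
    [0, [0, 0, 0.001], 0],
    [0, [0, 0, 0], 0],
  ],
)

```text
time: 3.95
ee_pos: [0.567, 0.2471, 0.1014]
ee_rot: [[-1.0, 0.027, -0.0], [0.027, 1.0, 0.0], [0.0, 0.0, -1.0]]
wrist_force: [-0.4, 0.1, 0.4]
grip_width: 0.0007
grip_force: 0.0
```

Emit:
step_arm(
  moves=[
    [0, [0, 0, 0.001], 0],
    [0, [0, 0, 0], 0],
  ],
)

```text
time: 4.15
ee_pos: [0.5671, 0.2471, 0.1005]
ee_rot: [[-1.0, 0.027, 0.0], [0.027, 1.0, 0.0], [-0.0, 0.0, -1.0]]
wrist_force: [-0.1, 0.1, -1.3]
grip_width: 0.001
grip_force: 0.0
```

Emit:
step_arm(
  moves=[
    [0, [0, 0, 0.001], 0],
    [0, [0, 0, 0], 0],
  ],
)

```text
time: 4.35
ee_pos: [0.567, 0.2472, 0.0998]
ee_rot: [[-1.0, 0.027, 0.0], [0.027, 1.0, 0.0], [-0.0, 0.0, -1.0]]
wrist_force: [-0.5, -0.8, 2.5]
grip_width: 0.0001
grip_force: 1.2
```

Emit:
step_arm(
  moves=[
    [0, [0, 0, 0.001], 0],
    [0, [0, 0, 0], 0],
  ],
)

```text
time: 4.55
ee_pos: [0.567, 0.2472, 0.0992]
ee_rot: [[-1.0, 0.027, 0.0], [0.027, 1.0, 0.0], [-0.0, 0.0, -1.0]]
wrist_force: [-3.2, -1.5, 6.9]
grip_width: 0.001
grip_force: 3.5
```

Hatch a resists: 6.9 N for about 1 mm, so it is bolted. On to b.

Emit:
step_arm(
  moves=[
    [0, [0, 0, -0.012], 0],
    [0, [0, -0.03, 0], 0],
    [0, [0, -0.03, 0], 0],
    [0, [0, -0.03, 0], 0],
    [0, [0, -0.029, 0], 0],
  ],
)

```text
time: 5.05
ee_pos: [0.564, 0.1269, 0.1112]
ee_rot: [[-1.0, 0.027, 0.001], [0.027, 1.0, 0.0], [-0.001, 0.0, -1.0]]
wrist_force: [0.8, -0.2, 0.2]
grip_width: 0.0006
grip_force: 0.0
```

Emit:
step_arm(
  moves=[
    [0, [0, 0, 0], 0],
    [0, [0, 0, 0], 0],
    [0, [0, 0, 0.005], 0],
    [0, [0, 0, 0.002], 0],
    [0, [0, 0, 0], 0],
  ],
)

```text
time: 5.55
ee_pos: [0.5634, 0.129, 0.1029]
ee_rot: [[-1.0, 0.025, -0.001], [0.025, 1.0, -0.0], [0.001, -0.0, -1.0]]
wrist_force: [-0.3, 0.2, -0.5]
grip_width: 0.0006
grip_force: 0.0
```

Emit:
step_arm(
  moves=[
    [0, [0, 0, 0.001], 0],
    [0, [0, 0, 0.001], 0],
    [0, [0, 0, 0.001], 0],
    [0, [0, 0, 0], 0],
  ],
)

```text
time: 5.95
ee_pos: [0.5638, 0.1282, 0.1005]
ee_rot: [[-1.0, 0.027, 0.0], [0.027, 1.0, 0.0], [-0.0, 0.0, -1.0]]
wrist_force: [1.0, 0.4, -0.2]
grip_width: 0.0002
grip_force: 0.0
```

Emit:
step_arm(
  moves=[
    [0, [0, 0, 0.001], 0],
    [0, [0, 0, 0], 0],
  ],
)

```text
time: 6.15
ee_pos: [0.5638, 0.1281, 0.0996]
ee_rot: [[-1.0, 0.027, 0.0], [0.027, 1.0, 0.0], [-0.0, 0.0, -1.0]]
wrist_force: [0.0, 0.3, 0.3]
grip_width: 0.0006
grip_force: 0.4
```

Emit:
step_arm(
  moves=[
    [0, [0, 0, 0.001], 0],
    [0, [0, 0, 0], 0],
  ],
)

```text
time: 6.35
ee_pos: [0.5638, 0.1282, 0.0985]
ee_rot: [[-1.0, 0.027, -0.0], [0.027, 1.0, 0.0], [0.0, 0.0, -1.0]]
wrist_force: [-0.9, 0.7, 1.6]
grip_width: 0.0005
grip_force: 0.6
```

Emit:
step_arm(
  moves=[
    [0, [0, 0, 0.0005], 0],
    [0, [0, 0, 0], 0],
  ],
)

```text
time: 6.55
ee_pos: [0.5638, 0.1282, 0.098]
ee_rot: [[-1.0, 0.027, -0.0], [0.027, 1.0, 0.0], [0.0, 0.0, -1.0]]
wrist_force: [-1.2, 0.4, 1.0]
grip_width: 0.0005
grip_force: 0.7
```

Emit:
step_arm(
  moves=[
    [0, [0, 0, 0.001], 0],
    [0, [0, 0, 0.001], 0],
    [0, [0, 0, 0], 0],
  ],
)

```text
time: 6.85
ee_pos: [0.5638, 0.1281, 0.0959]
ee_rot: [[-1.0, 0.027, -0.0], [0.027, 1.0, 0.0], [0.0, 0.0, -1.0]]
wrist_force: [-0.6, 0.2, 1.4]
grip_width: 0.0006
grip_force: 0.5
```

Emit:
step_arm(
  moves=[
    [0, [0, 0, 0.001], 0],
    [0, [0, 0, 0.001], 0],
    [0, [0, 0, 0], 0],
  ],
)

```text
time: 7.15
ee_pos: [0.5639, 0.1281, 0.0939]
ee_rot: [[-1.0, 0.027, 0.0], [0.027, 1.0, 0.0], [-0.0, 0.0, -1.0]]
wrist_force: [-0.8, 0.4, 1.1]
grip_width: 0.0003
grip_force: 0.5
```

Hatch b gives steadily at about 1–1.5 N, so it is the free one. I push it down, staying above jar height with the gripper body, then sweep rearward to tilt it further.

Emit:
step_arm(
  moves=[
    [0, [-0.001, 0, 0.003], 0],
    [0, [-0.001, 0, 0.003], 0],
    [0, [-0.001, 0, 0.003], 0],
    [0, [-0.001, 0, 0.003], 0],
    [0, [0, 0, 0], 0],
  ],
)

```text
time: 7.65
ee_pos: [0.5678, 0.128, 0.0814]
ee_rot: [[-1.0, 0.027, -0.0], [0.027, 1.0, -0.0], [0.0, -0.0, -1.0]]
wrist_force: [-1.3, 0.3, -0.3]
grip_width: 0.0004
grip_force: 0.3
```

Emit:
step_arm(
  moves=[
    [0, [-0.001, 0, 0.002], 0],
    [0, [-0.001, 0, 0.0015], 0],
    [0, [-0.003, 0, 0], 0],
    [0, [-0.003, 0, 0], 0],
    [0, [0, 0, 0], 0],
  ],
)

```text
time: 8.15
ee_pos: [0.5762, 0.1277, 0.0785]
ee_rot: [[-1.0, 0.027, 0.0], [0.027, 1.0, -0.0], [-0.0, -0.0, -1.0]]
wrist_force: [-3.0, 0.1, 1.0]
grip_width: 0.0008
grip_force: 1.0
```

Emit:
step_arm(
  moves=[
    [0, [-0.003, 0, 0], 0],
    [0, [-0.003, 0, 0], 0],
    [0, [-0.002, 0, 0], 0],
    [0, [0, 0, 0], 0],
  ],
)

```text
time: 8.55
ee_pos: [0.5839, 0.1276, 0.0784]
ee_rot: [[-1.0, 0.027, -0.0], [0.027, 1.0, 0.0], [0.0, 0.0, -1.0]]
wrist_force: [-3.8, 0.1, -0.7]
grip_width: 0.0005
grip_force: 1.5
```

```bash
python3 - <<'E'
from h import *
go('b',.078,.021)
p,d=camera('scene');cv2.imwrite('pics/s2.png',cv2.resize(p[150:300,220:420],None,fx=4,fy=4,interpolation=2))
E
```

```text
8.55 [0.5839 0.1276 0.0784] twist 0.027 F [-3.77  0.14 -0.69] need [-0.0008  0.0009  0.0004]
```

View pics/s2.png

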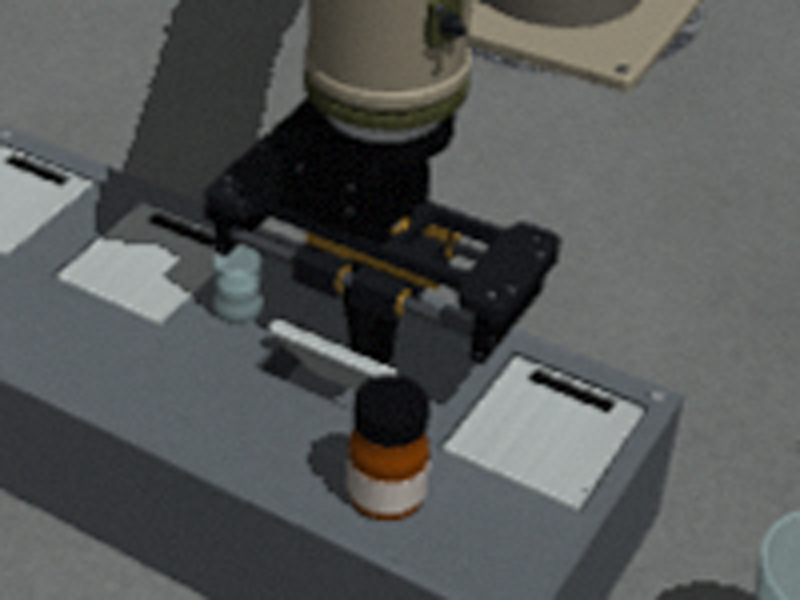

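The view shows hatch b tilted, its raised rear edge running (275,325)–(395,375). The jar at (238,285) is untouched and the gripper body is above it. I push slightly further, then withdraw.

Emit:
step_arm(
  moves=[
    [0, [-0.002, 0, 0], 0],
    [0, [-0.002, 0, 0], 0],
    [0, [0, 0, 0], 0],
  ],
)

```text
time: 8.9
ee_pos: [0.5875, 0.1275, 0.0782]
ee_rot: [[-1.0, 0.027, -0.001], [0.027, 1.0, -0.0], [0.001, -0.0, -1.0]]
wrist_force: [-5.1, 0.7, -1.0]
grip_width: 0.0007
grip_force: 2.0
```

Emit:
step_arm(
  moves=[
    [0, [0.005, 0, 0], 0],
    [0, [0.005, 0, 0], 0],
    [0, [0.003, 0, -0.01], 0],
    [0, [0, 0, -0.02], 0],
    [0, [0, 0, -0.03], 0],
  ],
)

```text
time: 9.4
ee_pos: [0.5741, 0.1276, 0.139]
ee_rot: [[-1.0, 0.027, -0.001], [0.027, 1.0, -0.0], [0.001, -0.001, -1.0]]
wrist_force: [-0.3, 0.1, 0.4]
grip_width: 0.0005
grip_force: 0.0
```

Emit:
step_arm(
  moves=[
    [0, [0, 0, -0.04], 0],
    [0, [0.03, 0, -0.03], 0],
    [0, [0.04, 0, 0], 0],
    [0, [0.04, 0, 0], 0],
    [0, [0.04, 0, 0], 0],
  ],
)

```text
time: 9.9
ee_pos: [0.4237, 0.1318, 0.2096]
ee_rot: [[-1.0, 0.027, 0.002], [0.027, 1.0, 0.001], [-0.002, 0.001, -1.0]]
wrist_force: [-0.6, -0.4, 0.3]
grip_width: 0.0002
grip_force: 0.0
```

Emit:
step_arm(
  moves=[
    [0, [0, 0.04, 0], 0],
    [0, [0, 0.04, 0], 0],
    [0, [0, 0.04, 0], 0],
    [0, [0, 0, 0], 0],
    [0, [0, 0, 0], 0],
  ],
)

```text
time: 10.4
ee_pos: [0.4281, 0.2523, 0.2092]
ee_rot: [[-1.0, 0.025, 0.001], [0.025, 1.0, 0.0], [-0.001, 0.0, -1.0]]
wrist_force: [0.9, -0.6, 1.0]
grip_width: 0.0005
grip_force: 0.0
```

```bash
python3 - <<'E'
from h import *
go('b',.2)
p,d=camera('scene');cv2.imwrite('pics/s3.png',cv2.resize(p[150:300,220:420],None,fx=4,fy=4,interpolation=2))
t,D=camera('top');cv2.imwrite('pics/t3.png',cv2.resize(t[145:220,180:350],None,fx=4,fy=4,interpolation=2))
# deprojected points of both cameras near hatch b, in duct axes about its pivot
for n,dd in(('scene',d),('top',D)):
    K,T=P(n);v,u=np.mgrid[:420,:560];X=(np.linalg.inv(K)@np.stack([u,v,np.ones_like(u)]).reshape(3,-1)*dd.ravel()).T
    X=(X-T[:3,3])@T[:3,:3];c=np.array([S['b'][0]+.048,S['b'][1],.1]);Y=X-c
    x=Y[:,0]-.0245*Y[:,1];y=Y[:,1]+.0245*Y[:,0];m=(abs(y)<.03)&(abs(x)<.055)&(Y[:,2]<.06)&(Y[:,2]>-.08)
    o=np.argsort(x[m]);print(n,m.sum());print(np.round(np.c_[x[m],Y[:,2][m]][o][::max(1,m.sum()//25)]*1000).astype(int).tolist())
E
```

```text
10.4 [0.4281 0.2523 0.2092] twist 0.025 F [ 0.94 -0.63  1.  ] need [-0.1388 -0.1203  0.0093]
scene 411
[[-24, -55], [-16, -41], [-10, -27], [-4, -16], [0, -9], [5, 1], [8, 7], [10, 27], [11, 23], [12, 14], [13, 28], [13, 24], [15, 26], [15, 24], [17, 22], [32, 0], [35, 2], [37, 1], [40, 3], [42, 3], [44, 1], [46, 1], [48, 0], [50, 0], [52, 0], [54, 1]]
top 462
[[-38, -78], [-28, -39], [-26, -46], [-23, -43], [-21, -38], [-18, -31], [-16, -30], [-14, -21], [-11, -15], [-9, -5], [-6, -8], [-4, -10], [-2, 5], [1, 5], [3, 12], [5, 26], [7, 22], [10, 27], [13, 27], [17, 23], [35, 3], [39, 2], [42, -1], [46, 2], [49, -3], [52, 4]]
```

View pics/s3.png

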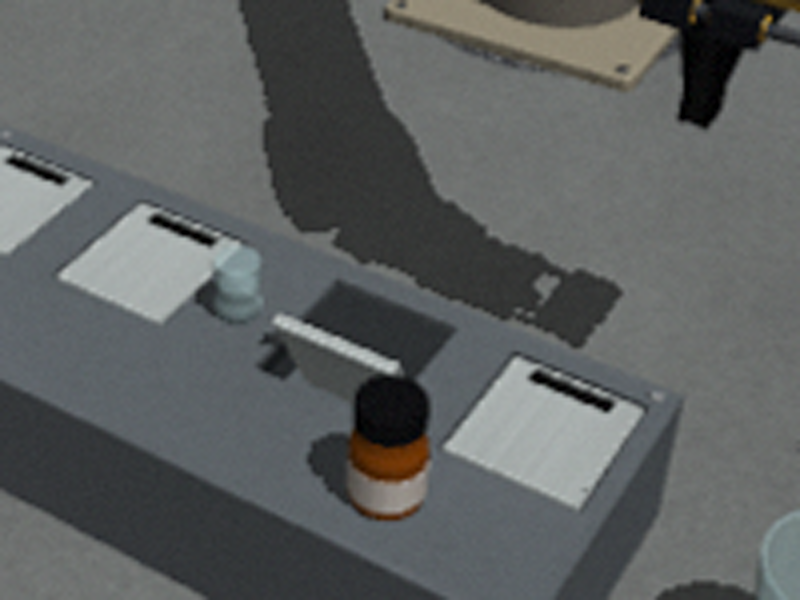

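View pics/t3.png

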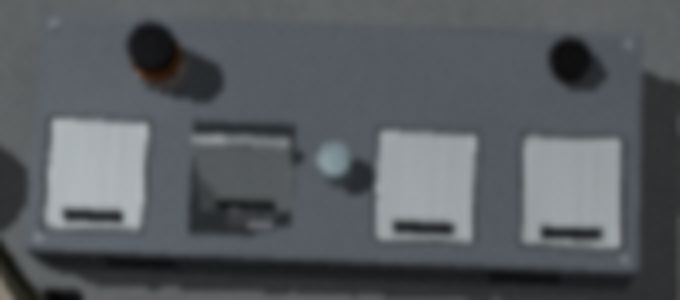

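Both views show hatch b standing open: depth gives about 60°, with the rear edge 27 mm up. The jars are where they were and the arm is clear, so I hand in.

```bash
python3 -c "
from cell import *
print(close_job())"
```

```text
the job is handed in; nothing more can be done
None
```

Hatch b was the free one: it now stands open at about 60°, the other things look unmoved, the arm is clear, and I handed the job in at about 10.5 s; of the rest I tested only a (bolted), not c or d.

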